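Unscrew the tube mixer's clamp nut and rack the sample tube

ROBOT

A 6-joint arm with a two-finger parallel gripper is mounted at the origin on the work surface. World frame = base frame: x ahead of the robot, y to its left, z up, the work surface at z = 0. Lengths are in mm, angles in rad, forces in N, time in s.
With the tool pointing down it reaches from about 275 to 875 mm from the base axis. Payload 12.5 kg.
Tool frame: the origin (TCP) lies at the very end of the fingers, on their centre line; the grasp point (between the pads) lies 19 mm behind it; z points along the fingers, y is the direction in which the jaws open and shut (so a half turn about z gives the same grasp; the last joint's range is limited). The gripper opens to 85 mm and grips with 20 to 120 N. Pads are 22 mm wide; open, the fingers measure 114 mm over their backs; the gripper's body (76 mm by 85 mm) begins 54 mm behind the grasp point. The pads swing forward as they close: fully open they stand 13 mm farther back than shut.
Start: joints at [-1.293, 0.351, 1.652, -0, 1.139, -0.085], TCP at [195.209, -514.177, 231.29] pointing down, gripper open.
Joint ranges: [-2.75, 2.75], [-0.79, 2.1], [0.01, 2.65], [-1.57, 4.71], [0.07, 3.14], [-2.87, 2.87]. Speed limits (rad/s): [2.22, 2.22, 2.79, 3.14, 3.14, 3.14].

INTERFACE

Orientations are given as a unit quaternion [x, y, z, w].
In Python, from plant import robot gives the robot as it stands. Calls block until the motion is done:
- robot.move_ptp(position, orientation): joint-space move of the TCP to a pose.
- robot.movel(position, velocity=150, frame=None): straight line of the TCP; frame=None keeps the orientation; velocity is the mean speed in mm/s.
- robot.set_joints(angles): joint-space move.
- robot.set_gripper(opening, grip_force=None): finger opening in mm; grip_force is the grip in N (None keeps the last); returns when the fingers have stopped.
- robot.wait(seconds).
- robot.solve_ik(position, orientation): joint angles nearest the present ones, or None.
- robot.snapshot(name): name is "scene" or "top"; returns the picture (400x640x3 uint8, red, green, blue); there is no depth.
- robot.get_calibration(name): a dict with "mtx" (3x3 intrinsics, pixels), "T" (4x4, takes a point from camera to world coordinates). Camera axes: x right, y up, looking along -z (the intrinsics and any distortion apply to the point x, -y, -z); pixel columns grow to the right and rows downward; lengths in mm; the calibration is good to about 2 mm. A picture is of the moment at which its call begins. get_calibration takes no time and is no camera call.
A pose or a line that the arm cannot do raises robot.IKError and nothing moves.
- robot.hand_in(): hands the job in, once; it reports no verdict.
Trained networks look in the newest picture that a camera, given by its name, has taken for a name from the list of things; names that differ only in an ending like _2 or _b are one class to them, and where a whole thing is asked for, a point or a joint stands for the part that bears it (a point fixed in the world has none). Each returns a list of dicts, best first, with "conf" (0 to 1); they miss things now and then, are a little off and sometimes report something else, mostly with a low value. They report only what shows in the picture. A call takes as long as a camera call. They do not tell look-alikes from the thing itself.
- robot.trace(query, camera): "region" (400x640 bool, what is visible of it) and "extent" ([centre column, centre row, width, height] in pixels, round what is visible of it).
- robot.place_of(query, camera): "uv" ([column, row] in pixels: a listed point, or the origin of a listed thing).
Readings, each from a call of its own:
- robot.read_time_s(): time.
- robot.read_q(): joint angles.
- robot.read_qd(): joint speeds.
- robot.read_joint_efforts(): joint torques, N m.
- robot.read_tcp_pos(): TCP position.
- robot.read_tcp_rot(): TCP orientation.
- robot.read_wrist_force(): force on the tool from outside, world axes, zero at the start.
- robot.read_moment(): the same for the moment, N m.
- robot.read_finger_gap(): finger opening in mm.
Only numpy, scipy, OpenCV 4.12 (cv2) and the standard library are available. Lean on these libraries where they do the work, as an engineer would, in place of code of your own. Each camera call takes 0.05 s, during which the arm holds its last target. There are 200 camera calls.

TASK

The sample tube in the mixer block is held down by the two-armed clamp nut. Unscrew the nut (counter-clockwise seen from above) until it comes free of the threaded stud, without pulling it off by force, lift it off and set it down, not drop it, upright near the middle of the shallow white tray. Then take the sample tube out of the mixer and stand it fully home in any hole of the rack's empty row, leaving the other three tubes where they are.

Things in the scene. Friction and masses are not known exactly. Their poses are not given: they have to be found in the camera images.
- nut_mid (a point): Dark steel clamp nut, loose, 0.13 to 0.21 kg, on the mixer's stud. Point on its axis half-way up, 29 mm above its underside; z up. A round hub 34 mm across and 58 mm tall, bored through; round it a disc 66 mm across, from 22 to 27 mm above the underside; two round arms 10 mm thick along its +x and -x, their axis 37 mm above the underside, each ending in a 14 mm black ball 60 mm from the axis.
- nut: The same nut, origin at its underside. Right-hand thread: counter-clockwise from above unscrews. It turns easily, so a finger can push it round by an arm. After slack of up to a third of a turn it climbs 10 mm a turn; free after 1.3 to 1.8 turns (varies), it then stands loosely on the thread; past 2.3 turns it may lean a little. Before, a pull up moves it at most 4 mm, to a hard stop.
- stud (a point): The mixer's fixed steel stud: point on its axis at the seat on which the nut's underside rests when screwed down, 99 mm above the table; z up. The stud is 24 mm across the thread, 16 mm across the plain end above it, and ends 52 mm above this point, so a freed nut's underside must rise 55 mm above the seat to clear it. The collar below the seat is 36 mm across.
- mixer: Tube mixer, fixed, origin at the centre of its underside on the table. Round white housing 160 mm across and 30 mm high; on it a square aluminium block 98 mm wide, top 90 mm above the table, with four tube holes 30 mm from the axis along +x, +y, -x, -y, 19 mm across, 55 mm deep; the stud stands in its middle.
- tube_mid (a point): Sample tube, clear with a label and a grey cap: 16 mm across, 85 mm long, the cap (top 16 mm) 18 mm across; 20 g. Point half-way up its axis; z up. It stands in one hole of the mixer block, its top 30 mm above the block's top and 1 mm below the nut's disc, which overlaps it until the nut is off.
- tube: The same sample tube; origin at its foot, 42.5 mm below its mid point.
- tray: Shallow white tray, fixed, 200 mm (its x) by 180 mm (its y) outside, 22 mm high, walls and floor 4 mm thick. Origin at the centre of its underside on the table.
- rack_hole0 (a point): Mouth centre of a hole in the white rack: fixed block 90 mm (x) by 130 mm (y), 60 mm high, axes as this point. Two rows of three holes along y, 40 mm apart both ways, 20 mm across, 50 mm deep. The -x row (hole0, 1, 2 with growing y) is empty, the +x row holds three tubes. A tube fully home stands 35 mm out, its mid point 7.5 mm below the mouth.
- rack_hole1 (a point): Mouth centre of the middle hole of the empty row; as rack_hole0.
- rack_hole2 (a point): Mouth centre of the last hole of the empty row; as rack_hole0.
- tube_a_mid (a point): Same kind of tube, standing in the rack's far row, a bystander. Point half-way up.
- tube_b_mid (a point): Same kind of tube, standing in the rack's far row, a bystander. Point half-way up.
- tube_c_mid (a point): Same kind of tube, standing in the rack's far row, a bystander. Point half-way up.
Not all that is in view belongs to the job. Leave any red look-alike of the nut alone.

How it is judged:
By the outcome, as a careful person would: the job done as asked, in the order asked, and still so for the second after the job is handed in, with the robot touching nothing.
It also fails if it takes over 72 s, if anything falls off the work surface, if the arm or the gripper's body presses on something with over 40 N, if the wrist force passes 120 N, or if a joint passes its speed limit or range.

## Working session

There is one attempt and no reset: what is moved stays moved. The work goes in short steps, each a Python script; the robot and the scene stay as the last script left them, time stands still between calls to the robot, and variables do not carry over. Pictures are saved under pics/ and viewed, about 8 in all and at most 12, crops included, and the job is handed in when it is done.

```bash
mkdir -p pics; ls
cat > h.py <<'E'
import numpy as np, cv2
from plant import robot
def snap(cam,name=None,crop=None,scale=1):
    im=robot.snapshot(cam)
    if name:
        o=im[...,::-1]
        if crop: o=o[crop[1]:crop[3],crop[0]:crop[2]]
        cv2.imwrite(f'pics/{name}.png',cv2.resize(o,None,fx=scale,fy=scale,interpolation=cv2.INTER_CUBIC))
    return im
def ray(cam,uv):
    c=robot.get_calibration(cam);T=np.array(c['T']);K=np.array(c['mtx'])
    d=np.array(c.get('dist',np.zeros(5)),float)
    p=cv2.undistortPoints(np.array([[uv]],float),K,d)[0,0]
    v=T[:3,:3]@np.array([p[0],-p[1],-1.]);return T[:3,3],v/np.linalg.norm(v)
def atz(cam,uv,z):
    o,v=ray(cam,uv);return o+v*(z-o[2])/v[2]
def proj(cam,P):
    c=robot.get_calibration(cam);T=np.array(c['T']);K=np.array(c['mtx'])
    p=np.linalg.inv(T)@np.append(P,1);q=K@np.array([p[0]/-p[2],-p[1]/-p[2],1]);return q[:2]
def tri(a,ua,b,ub):
    o1,v1=ray(a,ua);o2,v2=ray(b,ub)
    A=np.stack([v1,-v2],1);s=np.linalg.lstsq(A,o2-o1,rcond=None)[0]
    p,q=o1+s[0]*v1,o2+s[1]*v2;return (p+q)/2,np.linalg.norm(p-q)
def down(yaw): # tool z down; tool y (jaw) axis along world angle yaw
    from scipy.spatial.transform import Rotation as R
    y=np.array([np.cos(yaw),np.sin(yaw),0]);z=np.array([0,0,-1.]);x=np.cross(y,z)
    return R.from_matrix(np.stack([x,y,z],1)).as_quat()
E
python3 - <<'E'
from h import *
snap('scene','s0',scale=1.25);snap('top','t0',scale=1.25)
print({k:(np.array(v).round(2).tolist()) for k,v in robot.get_calibration('top').items()})
print({k:(np.array(v).round(2).tolist()) for k,v in robot.get_calibration('scene').items()})
print(robot.read_time_s(),robot.read_tcp_rot())
for cam in('scene','top'):
  for n in 'nut_mid stud mixer tube_mid tray rack_hole0 rack_hole1 rack_hole2 tube_a_mid'.split():
    r=robot.place_of(n,cam);print(cam,n,[(np.round(x['uv']).tolist(),round(x['conf'],2)) for x in r[:4]])
E
```

```text
pics
{'mtx': [[470.1, 0.0, 315.9], [0.0, 470.1, 193.2], [0.0, 0.0, 1.0]], 'T': [[0.03, 0.98, -0.18, 270.5], [-1.0, 0.03, 0.0, 10.23], [0.0, 0.17, 0.98, 1165.74], [0.0, 0.0, 0.0, 1.0]]}
{'mtx': [[414.56, 0.0, 320.49], [0.0, 414.56, 202.53], [0.0, 0.0, 1.0]], 'T': [[0.85, -0.29, 0.43, 851.81], [0.52, 0.5, -0.69, -655.51], [-0.01, 0.82, 0.58, 649.17], [0.0, 0.0, 0.0, 1.0]]}
0.1 [ 9.83591234e-01  1.80410691e-01 -5.18433118e-05 -5.13347484e-04]
scene nut_mid [([352.0, 202.0], 0.92), ([194.0, 272.0], 0.88)]
scene stud []
scene mixer [([353.0, 252.0], 0.77)]
scene tube_mid [([344.0, 227.0], 0.44)]
scene tray [([386.0, 183.0], 0.64), ([224.0, 341.0], 0.39), ([346.0, 225.0], 0.22)]
scene rack_hole0 [([253.0, 298.0], 0.94), ([213.0, 324.0], 0.81), ([232.0, 310.0], 0.74)]
scene rack_hole1 [([253.0, 298.0], 0.94), ([213.0, 324.0], 0.81), ([232.0, 310.0], 0.74)]
scene rack_hole2 [([253.0, 298.0], 0.94), ([213.0, 324.0], 0.81), ([232.0, 310.0], 0.74)]
scene tube_a_mid [([223.0, 337.0], 0.64), ([352.0, 204.0], 0.32)]
top nut_mid [([428.0, 276.0], 0.92), ([317.0, 163.0], 0.57)]
top stud [([318.0, 164.0], 0.58)]
top mixer [([200.0, 188.0], 0.64), ([319.0, 174.0], 0.6)]
top tube_mid [([331.0, 170.0], 0.35)]
top tray [([202.0, 189.0], 0.67)]
top rack_hole0 [([470.0, 210.0], 0.86), ([438.0, 199.0], 0.85), ([456.0, 202.0], 0.83)]
top rack_hole1 [([470.0, 210.0], 0.86), ([438.0, 199.0], 0.85), ([456.0, 202.0], 0.83)]
top rack_hole2 [([470.0, 210.0], 0.86), ([438.0, 199.0], 0.85), ([456.0, 202.0], 0.83)]
top tube_a_mid [([473.0, 195.0], 0.47)]
```

View pics/s0.png

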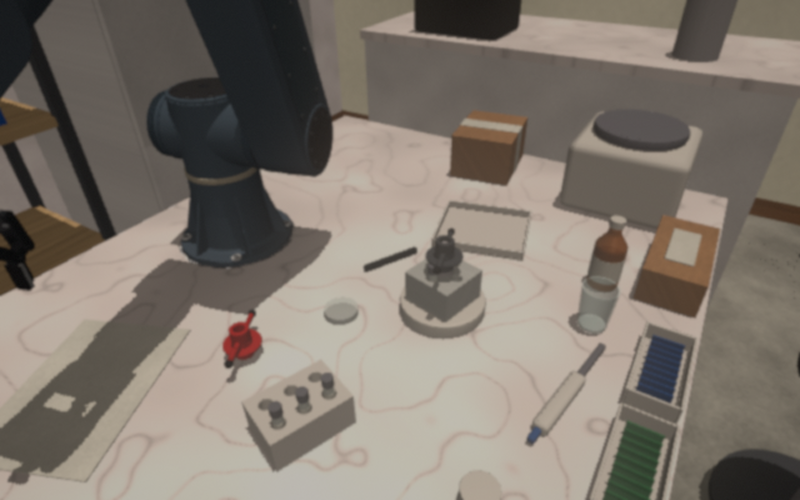

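View pics/t0.png

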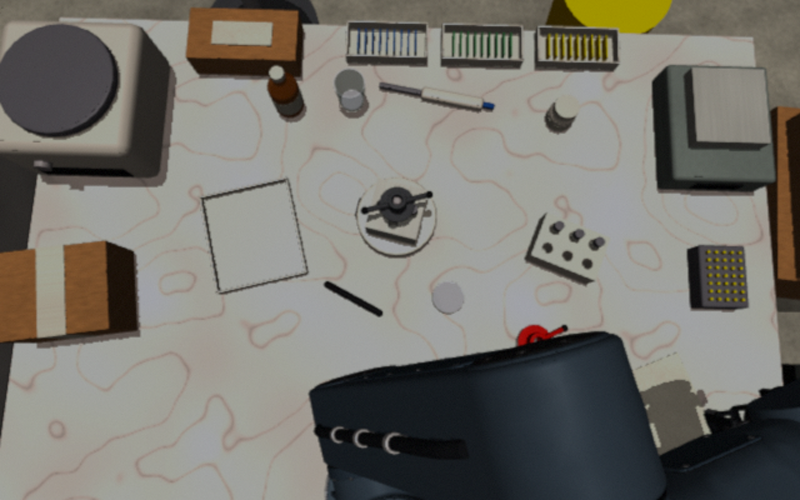

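The scene shows the dark nut on the mixer at scene (352,202) and top (317,163). The red look-alike is at scene (194,272) and top (428,276), and I'll leave it alone. The tray is at top (202,189), the rack at top (455,200), and the empty holes are the row nearer the robot. Next I'll check a close crop.

Run:
```python
from h import *
a=snap('scene');b=snap('top')
A=cv2.resize(a[170:280,300:410],(400,400),interpolation=2);B=cv2.resize(b[120:230,262:372],(400,400),interpolation=2)
cv2.imwrite('pics/c1.png',np.hstack([A,B])[...,::-1])
print('nut',tri('scene',[352,202],'top',[317,163]), atz('top',[317,163],128),atz('scene',[352,202],128))
for n in('mixer','tray'):
  pass
print('mixer',atz('scene',[353,252],0),atz('top',[319,174],0))
print('tray',atz('scene',[386,183],0),atz('top',[202,189],0))
for cam in('scene','top'):
  for r in robot.place_of('rack_hole1',cam)[:3]: print(cam,atz(cam,r['uv'],60).round(1))
  for r in robot.place_of('tube_a_mid',cam)+robot.place_of('tube_mid',cam): print(cam,'t',np.round(r['uv']),r['conf'],atz(cam,r['uv'],52).round(1),atz(cam,r['uv'],77).round(1))
for n in('tube','nut','mixer','tray'):
  for cam in('scene','top'):
    print(n,cam,[(np.round(r['extent']),round(r['conf'],2)) for r in robot.trace(n,cam)])
```

```text
nut (array([522.0688262 ,   8.2737966 , 130.37550285]), np.float64(4.6396510621927005)) [524.63259816   9.56633782 128.        ] [518.97359596   9.42703036 128.        ]
mixer [533.49450263  -5.0197711    0.        ] [527.45928512   3.6410748    0.        ]
tray [477.64533487 307.31980012   0.        ] [480.44179002 297.32260872   0.        ]
scene [ 439.1 -356.7   60. ]
scene [ 450.3 -315.2   60. ]
scene [ 464.9 -278.5   60. ]
scene t [227. 340.] 0.64 [ 477.8 -364.7   52. ] [ 493.4 -376.9   77. ]
scene t [343. 226.] 0.64 [497.7  10.5  52. ] [512.6 -17.4  77. ]
top [ 432.3 -349.3   60. ]
top [ 455. -290.   60.]
top [ 449.2 -325.7   60. ]
top t [476. 195.] 0.55 [ 474.8 -376.2   52. ] [ 470.2 -367.5   77. ]
top t [331. 170.] 0.45 [527.8 -25.2  52. ] [522.  -24.4  77. ]
tube scene [(array([346., 220.,   9.,  10.]), 0.51)]
tube top [(array([444., 184.,  15.,  12.]), 0.34)]
nut scene [(array([355., 199.,  29.,  41.]), 0.76), (array([196., 270.,  30.,  49.]), 0.61)]
nut top [(array([432., 270.,  38.,  17.]), 0.61)]
mixer scene [(array([351., 232.,  71.,  75.]), 0.67)]
mixer top [(array([317., 173.,  66.,  62.]), 0.81)]
tray scene []
tray top [(array([205., 191.,  90.,  96.]), 0.58)]
```

View pics/c1.png

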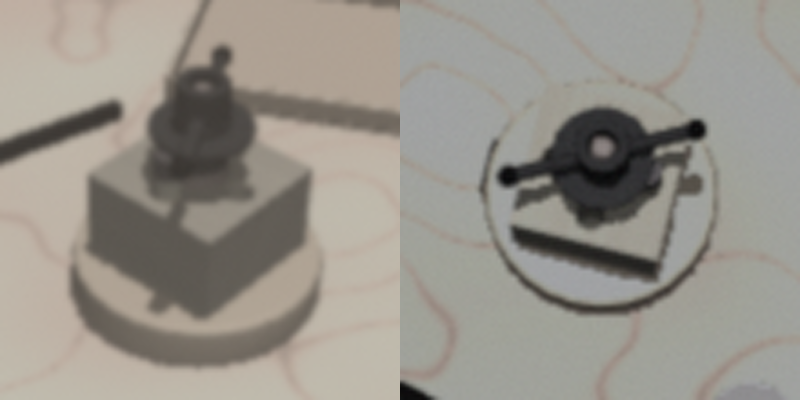

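Run:
```python
from h import *
b1=atz('top',[343.7,155.2],136);b2=atz('top',[291.7,168.4],136)
print('balls',b1,b2,(b1+b2)/2,np.linalg.norm(b1-b2),np.degrees(np.arctan2(*(b1-b2)[1::-1])))
print('studtop',atz('top',[317.8,160.4],154),atz('scene',[356.4,193.4],154))
print('blk corners z90',[atz('top',[262+(x-400)*.275,120+y*.275],90).round(1) for x,y in((512,228),(658,270),(692,150))])
print('scene blk corners',[atz('scene',[300+x*.275,170+y*.275],90).round(1) for x,y in((90,175),(210,243),(310,172))])
print('base',atz('top',[262+200*.275,120+195*.275],30))
c=np.array([523,9]);
for a in(-16,74,164,254):
  p=c+30*np.array([np.cos(np.radians(a)),np.sin(np.radians(a))])
  for cam in('top','scene'):
    q=proj(cam,[*p,112]);o=[262,120] if cam=='top' else [300,170]
    print(a,p.round(),cam,q.round(1),'crop',((q-o)/.275).round()+([400,0] if cam=='top' else [0,0]))
print('nut ref',proj('top',[523,9,154]),proj('scene',[523,9,154]))
print(robot.read_time_s())
```

```text
balls [542.47919783 -50.20660975 136.        ] [508.60260541  66.02164739 136.        ] [525.54090162   7.90751882 136.        ] 121.06457480441259 -73.75038854493114
studtop [524.22650482   7.97185636 154.        ] [528.77262182   9.30170468 154.        ]
blk corners z90 [array([485.1,  64.7,  90. ]), array([460.4, -29.5,  90. ]), array([539.9, -49.9,  90. ])]
scene blk corners [array([471.5, -27.8,  90. ]), array([564.3, -48.3,  90. ]), array([586.1,  42.6,  90. ])]
base [521.65447449   8.77811848  30.        ]
-16 [552.   1.] top [321.1 153.3] crop [615. 121.]
-16 [552.   1.] scene [363.4 214.5] crop [231. 162.]
74 [531.  38.] top [304.8 161.5] crop [555. 151.]
74 [531.  38.] scene [362.6 203.1] crop [228. 120.]
164 [494.  17.] top [313.2 177.5] crop [586. 209.]
164 [494.  17.] scene [343.6 202.9] crop [159. 120.]
254 [515. -20.] top [329.6 169.2] crop [646. 179.]
254 [515. -20.] scene [343.7 214.2] crop [159. 161.]
nut ref [317.32085471 160.92580834] [353.93393914 192.71353329]
1.8
```

```bash
cat >> h.py <<'E'
def joints(p,yaw,q6near):
    """IK for tool down with jaw yaw, last joint brought near q6near by whole turns"""
    q=np.array(robot.solve_ik(list(p),list(down(yaw))),float)
    q[5]+=2*np.pi*np.round((q6near-q[5])/(2*np.pi)); assert abs(q[5])<2.86,q
    return q
def st(tag=''):
    print(tag,'t',round(robot.read_time_s(),2),'p',np.round(robot.read_tcp_pos(),1),'F',np.round(robot.read_wrist_force(),1),'M',np.round(robot.read_moment(),2),'q6',round(robot.read_q()[5],2),'gap',round(robot.read_finger_gap(),1))
E
python3 - <<'E'
from h import *
C=[525,8.3]; y=np.radians(-152)
robot.set_joints(joints([*C,240],y,2.67).tolist());st('above')
robot.set_gripper(64,20);st()
robot.movel([*C,165],velocity=150)
snap('scene','s1');snap('top','t1')
a=cv2.imread('pics/s1.png')[130:260,290:420];b=cv2.imread('pics/t1.png')[100:230,252:382]
cv2.imwrite('pics/c2.png',np.hstack([cv2.resize(a,(400,400),interpolation=2),cv2.resize(b,(400,400),interpolation=2)]));st()
E
```

```text
above t 4.07 p [525.    7.8 240. ] F [-0.6 -0.1  0.8] M [-0.01 -0.03 -0.02] q6 2.58 gap 85.4
 t 4.42 p [525.    8.1 240. ] F [-0.1  0.2  0.5] M [ 0.04 -0.    0.05] q6 2.58 gap 64.1
 t 5.17 p [525.6   8.3 166.1] F [-0.5  0.  -0.1] M [-0.03 -0.01 -0.04] q6 2.58 gap 63.9
```

View pics/c2.png

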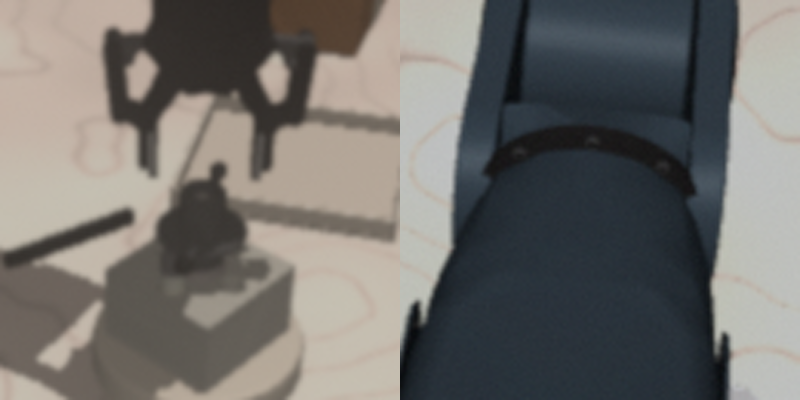

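The gripper is centred over the nut: fingers at crop x 148 and 262, hub at about 203. The arm hides the top camera's view. I'll lower, grip gently, and check the forces.

Run:
```python
from h import *
from scipy.spatial.transform import Rotation as R
def yaw(): y=R.from_quat(robot.read_tcp_rot()).as_matrix()[:,1];return np.degrees(np.arctan2(y[1],y[0]))
print(yaw(),np.round(robot.read_q(),3))
robot.movel([525,8.3,130],velocity=80);st('down')
robot.set_gripper(20,20);robot.wait(.2);st('grip')
q=np.array(robot.read_q());q[5]-=0.4
robot.set_joints(q.tolist());st('turn');print(yaw(),np.round(robot.read_q(),3))
```

```text
-151.99936541046335 [-0.073  0.386  1.78  -0.     0.974  2.58 ]
down t 5.75 p [525.2   8.3 130.2] F [0.2 0.5 0. ] M [ 0.01  0.03 -0.04] q6 2.58 gap 63.4
grip t 6.32 p [525.4   8.3 130.6] F [-0.   0.5  5.8] M [ 0.12  0.1  -0.04] q6 2.58 gap 34.0
turn t 6.78 p [525.5   8.3 130.7] F [0.4 0.1 3.1] M [0.03 0.   0.  ] q6 2.18 gap 33.7
-129.3090382551511 [-0.073  0.437  1.807  0.     0.896  2.184]
```

```bash
cat >> h.py <<'E'
from scipy.spatial.transform import Rotation as R
def yaw():
    y=R.from_quat(robot.read_tcp_rot()).as_matrix()[:,1];return np.arctan2(y[1],y[0])
def turn(dth,p):
    "CCW turn by dth (rad) ending at p, last joint carried along"
    q6=robot.read_q()[5]
    q=np.array(robot.solve_ik(list(map(float,p)),robot.read_tcp_rot()),float)
    q[5]+=2*np.pi*np.round((q6-q[5])/(2*np.pi));q[5]-=dth;assert abs(q[5])<2.86
    robot.set_joints(q.tolist())
E
python3 - <<'E'
from h import *
C=[525,8.3];tot=.4
while tot<5.3:
    tot+=1.24;turn(1.24,[*C,130+10*tot/2/np.pi]);st('tot %.2f'%(tot/2/np.pi))
a=snap('scene');cv2.imwrite('pics/c3.png',cv2.resize(a[130:280,280:430],(450,450),interpolation=2)[...,::-1])
E
```

```text
tot 0.26 t 7.92 p [525.4   8.5 132.8] F [3.9 4.  1.9] M [ 0.76 -0.59 -0.03] q6 0.95 gap 33.5
tot 0.46 t 9.05 p [524.8   9.  134.6] F [0.6 7.1 3.5] M [ 1.25 -0.05 -0.08] q6 -0.29 gap 33.3
tot 0.66 t 10.18 p [524.6   8.4 136.5] F [-2.3  3.9  5. ] M [ 0.63  0.44 -0.02] q6 -1.53 gap 33.6
tot 0.85 t 11.32 p [524.9   8.2 138.5] F [-1.2  0.2  5.8] M [-0.02  0.32  0.05] q6 -2.77 gap 33.8
```

View pics/c3.png

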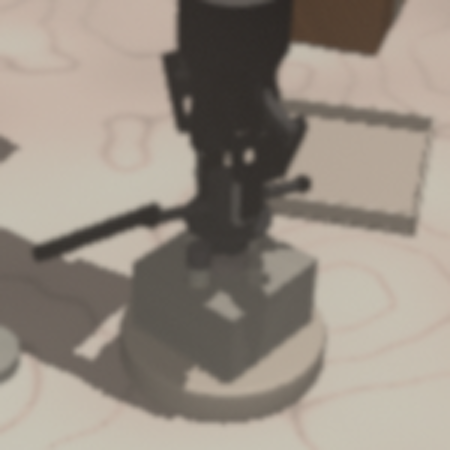

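The nut has climbed and turned with the gripper. The tube's grey cap shows under the disc at about scene (347,218), which is the mixer's -y hole. Next is stroke 2, then stroke 3.

Run:
```python
from h import *
C=[525,8.3];tot=.4+1.24*4
def regrip(back):
    z=130+10*tot/2/np.pi
    robot.set_gripper(64,20);robot.movel([*C,z+22],velocity=120)
    turn(-back,[*C,z+22]);robot.movel([*C,z],velocity=100);st('before')
    robot.set_gripper(20,20);robot.wait(.1);st('regrip')
def stroke(a,n):
    global tot
    for i in range(n):
        tot+=a/n;turn(a/n,[*C,130+10*tot/2/np.pi]);st('tot %.2f'%(tot/2/np.pi))
regrip(np.pi+.5);stroke(3.66,3)
regrip(np.pi);stroke(3.14,3)
a=snap('scene');cv2.imwrite('pics/c4.png',cv2.resize(a[130:280,280:430],(450,450),interpolation=2)[...,::-1])
```

```text
before t 15.52 p [524.8   8.3 138.3] F [ 1.5 -0.5 -0.4] M [-0.06 -0.02 -0.01] q6 0.87 gap 64.1
regrip t 15.98 p [525.4   8.3 139.1] F [-0.2  0.8  4.9] M [-0.04  0.02 -0.01] q6 0.87 gap 33.9
tot 1.05 t 17.1 p [525.6   8.4 140.9] F [1.4 1.1 5.2] M [ 0.19 -0.19 -0.04] q6 -0.35 gap 33.7
tot 1.24 t 18.22 p [525.7   8.7 143. ] F [1.7 2.7 5.8] M [ 0.7 -0.3 -0.1] q6 -1.57 gap 34.3
tot 1.44 t 19.34 p [524.8   9.1 144.8] F [-2.6  6.1  8.7] M [ 1.22  0.58 -0.05] q6 -2.79 gap 34.0
before t 23.09 p [524.8   8.3 144.1] F [ 0.4 -0.2  0.6] M [ 0.04  0.07 -0.01] q6 0.35 gap 64.1
regrip t 23.56 p [525.3   8.3 144.9] F [-0.3 -1.1  5.8] M [0.02 0.07 0.02] q6 0.35 gap 33.5
tot 1.60 t 24.54 p [525.4   8.6 146.5] F [0.7 2.1 5.3] M [ 0.47  0.06 -0.07] q6 -0.69 gap 33.9
tot 1.77 t 25.52 p [525.1   8.7 148.1] F [-1.   2.8  6. ] M [ 0.68  0.36 -0.06] q6 -1.74 gap 34.0
tot 1.94 t 26.51 p [524.8   8.3 149.4] F [-3.6 -1.1  5.6] M [-0.05  0.55 -0.02] q6 -2.79 gap 34.0
```

View pics/c4.png

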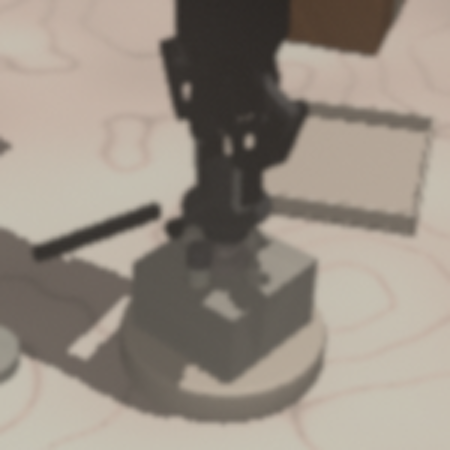

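The nut is well up and the tube cap is visible at crop (198,250). I'll test for freedom with a gentle pull at 20 N grip.

Run:
```python
from h import *
C=[525,8.3];st()
for z in (151,153,155,158):
    robot.movel([*C,z],velocity=15);st();
    if robot.read_wrist_force()[2]<-8: print('stuck');break
```

```text
t 26.56 p [524.8   8.3 149.4] F [-3.7 -0.8  5.1] M [-0.1   0.57 -0.03] q6 -2.79 gap 33.7
 t 26.82 p [524.8   8.4 150.7] F [-1.5  0.4 -2.1] M [ 0.04  0.2  -0.02] q6 -2.79 gap 33.9
 t 27.1 p [524.9   8.4 152.9] F [-1.6  1.4 -1. ] M [0.15 0.3  0.01] q6 -2.79 gap 34.4
 t 27.38 p [524.9   8.3 155.1] F [-1.7  0.8  0.3] M [ 0.25  0.38 -0.02] q6 -2.79 gap 33.6
 t 27.73 p [525.    8.3 158.1] F [-3.1  2.2  0.4] M [ 0.24  0.44 -0.07] q6 -2.79 gap 34.3
```

Run:
```python
from h import *
C=[525,8.3]
robot.set_gripper(20,45);st()
robot.movel([*C,175],velocity=60);st();robot.movel([*C,230],velocity=90);st()
robot.wait(.2);st()
a=snap('scene');cv2.imwrite('pics/c5.png',cv2.resize(a[90:270,270:450],(540,540),interpolation=2)[...,::-1])
for n in('mixer','stud','tube_mid','nut_mid'): print(n,[(np.round(r['uv'],1),round(r['conf'],2)) for r in robot.place_of(n,'scene')])
```

```text
t 27.95 p [525.    8.4 158. ] F [-3.1  1.6 -0.3] M [ 0.34  0.45 -0.01] q6 -2.79 gap 32.9
 t 28.38 p [525.4   8.2 175.5] F [-0.3  0.2 -1.6] M [ 0.03 -0.01  0.01] q6 -2.79 gap 33.1
 t 29.14 p [524.7   8.3 229.4] F [ 0.4  0.4 -2.4] M [-0.02  0.02  0.03] q6 -2.79 gap 33.0
 t 29.34 p [524.8   8.3 229.4] F [ 0.   0.2 -2.9] M [ 0.05  0.02 -0.04] q6 -2.79 gap 32.8
mixer [(array([350.6, 249.5]), 0.91)]
stud [(array([353.1, 211.7]), 0.93)]
tube_mid [(array([344.4, 227.5]), 0.6)]
nut_mid [(array([195.8, 270.4]), 0.87), (array([354. , 161.6]), 0.8), (array([229.6, 314.1]), 0.67)]
```

View pics/c5.png

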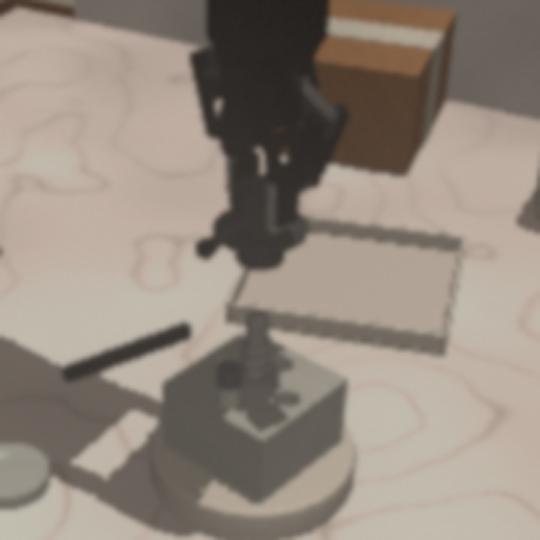

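The nut is clear of the stud and held, with the disc level. The tube cap is at crop (231,374), scene (347,215), left of the stud. Next I'll carry the nut to the tray and set it down with force feedback.

Run:
```python
from h import *
cs=[(203,197),(289,180),(307,272),(218,292)]
T=np.mean([atz('top',np.array(c)/1.25,22) for c in cs],0);print('tray',T)
cs2=[(230/3+270,305/3+90),(312/3+270,222/3+90),(462/3+270,240/3+90),(446/3+270,345/3+90)]
T2=np.mean([atz('scene',c,22) for c in cs2],0);print(T2,[atz('scene',c,22).round() for c in cs2])
P=(T[:2]+T2[:2])/2 if np.linalg.norm(T-T2)<25 else T[:2]
robot.set_joints(joints([*P,200],.55,0).tolist());st('over tray')
robot.movel([*P,60],velocity=150);robot.wait(.1);st();f0=robot.read_wrist_force()[2]
z=46
robot.movel([*P,z],velocity=60);robot.wait(.1)
while z>26:
    z-=1;robot.movel([*P,z],velocity=20);f=robot.read_wrist_force()[2]
    if f-f0>6: break
st('contact')
robot.set_gripper(64);robot.wait(.1);st('open')
robot.movel([*P,120],velocity=150)
a=snap('scene');b=snap('top')
cv2.imwrite('pics/c6.png',np.hstack([cv2.resize(a[140:260,310:460],(375,300),interpolation=2),cv2.resize(b[110:230,270:420],(375,300),interpolation=2)])[...,::-1])
for c in('scene','top'):
  for n in('stud','tube_mid','tube','nut_mid','mixer'): print(c,n,[(np.round(r['uv'],1),round(r['conf'],2)) for r in robot.place_of(n,c)])
st()
```

```text
tray [479.9702493  288.63941955  22.        ]
[498.89218028 287.6550567   22.        ] [array([416., 181.,  22.]), array([415., 355.,  22.]), array([558., 396.,  22.]), array([607., 219.,  22.])]
over tray t 31.88 p [489.5 288.  200. ] F [-0.4 -0.1 -2.7] M [ 0.03 -0.08  0.01] q6 -0.1 gap 33.2
 t 33.07 p [489.9 288.4  60.9] F [-0.   0.2 -1.3] M [ 0.02 -0.02 -0.01] q6 -0.1 gap 33.0
contact t 36.05 p [489.6 288.1  36.4] F [-1.2 -1.9  5.1] M [-0.32  0.25 -0.02] q6 -0.1 gap 32.7
open t 36.56 p [489.4 288.2  36. ] F [-0.5  0.2  0.1] M [ 0.1   0.   -0.02] q6 -0.1 gap 64.0
scene stud [(array([355.2, 212.1]), 0.74), (array([388.7, 184.6]), 0.45)]
scene tube_mid [(array([345.6, 229.8]), 0.61)]
scene tube [(array([386.3, 182.6]), 0.4)]
scene nut_mid [(array([387.9, 176.3]), 0.89), (array([194.9, 271. ]), 0.79), (array([264.1, 317.8]), 0.35)]
scene mixer [(array([350.9, 248.9]), 0.74)]
top stud [(array([316.7, 163.8]), 0.97)]
top tube_mid [(array([326.5, 172. ]), 0.64), (array([202.7, 183.2]), 0.64)]
top tube [(array([327.6, 172.6]), 0.61), (array([439.9, 185.3]), 0.21)]
top nut_mid [(array([202.6, 183. ]), 0.68), (array([430.7, 275.3]), 0.65), (array([459.7, 188.2]), 0.65), (array([330.8, 170.6]), 0.55)]
top mixer [(array([319.4, 174.1]), 0.69)]
 t 37.87 p [489.4 288.2 119.9] F [ 0.6 -0.8  0.1] M [ 0.02 -0.06 -0.03] q6 -0.1 gap 63.9
```

View pics/c6.png

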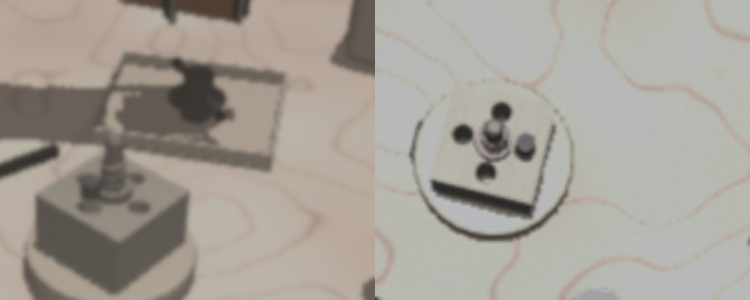

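The nut stands upright in the tray, clear of the walls. The tube cap is the grey disc at top-crop (525,145), the mixer's -y hole, and the other three holes are empty. Now I'll compute the tube's position and get a closer estimate of the rack.

Run:
```python
from h import *
t=lambda x,y:[270+(x-375)/2.5,110+y/2.5]
h=[atz('top',t(*p),90)[:2] for p in((501,111),(462,134),(486,172))]
m=(h[0]+h[2])/2;ax=(h[0]-h[2]);a=np.arctan2(ax[1],ax[0])
print('holes',h,'centre',m,np.linalg.norm(ax),'ang',np.degrees(a),'tube by opp',2*m-h[1])
print('cap top',atz('top',t(525,143),120),'scene',atz('scene',[346,213.2],120))
print('stud',atz('top',[316.7,163.8],99),atz('scene',[355.2,212.1],99))
for cam in('top','scene'):
  im=snap(cam)
  q=[r['uv'] for r in robot.place_of('rack_hole1',cam)[:3]];print(cam,[(np.round(u,1),atz(cam,u,60).round(1)) for u in q])
  u0=np.mean(q,0).astype(int);print(u0)
  c=cv2.resize(im[u0[1]-50:u0[1]+50,u0[0]-66:u0[0]+67],(399,300),interpolation=2)
  A=c if cam=='top' else np.hstack([A,c])
cv2.imwrite('pics/c7.png',A[...,::-1])
```

```text
holes [array([555.00222694,   2.08472317]), array([531.67317785,  38.16520798]), array([495.84377763,  14.59608079])] centre [525.42300228   8.34040198] 60.46698433525744 ang -11.941461205073889 tube by opp [519.17282672 -21.48440402]
cap top [517.59261822 -20.36064709 120.        ] scene [522.22516485 -23.66994274 120.        ]
stud [529.79944811  10.19517769  99.        ] [524.87334584  15.33343506  99.        ]
top [(array([454.2, 202.2]), array([ 454.6, -320.1,   60. ])), (array([468.6, 209.9]), array([ 437. , -353.9,   60. ])), (array([439.9, 197.8]), array([ 464.3, -286.2,   60. ]))]
[454 203]
scene [(array([214.8, 326.2]), array([ 444.9, -357.1,   60. ])), (array([231.7, 313.1]), array([ 451. , -320.1,   60. ])), (array([252.1, 300.2]), array([ 463.5, -277.7,   60. ]))]
[232 313]
```

View pics/c7.png

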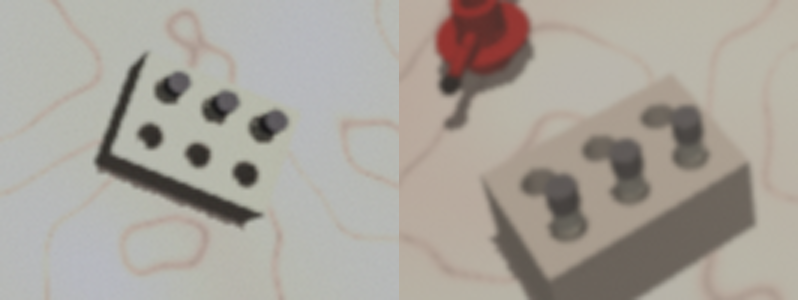

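Rack crop: the empty holes are at top crop (150,135), (198,155) and (245,174), on the -x side, with the bystander tubes opposite. Now I'll grip the sample tube by its cap, lift it, and hover over hole1.

Run:
```python
from h import *
tp=[(388+x/3,153+y/3) for x,y in((150,135),(198,155),(245,174))]
sp=[(166+x/3,263+y/3) for x,y in((261,116),(201,150),(142,181))]
HT=np.array([atz('top',u,60)[:2] for u in tp]);HS=np.array([atz('scene',u,60)[:2] for u in sp]);print(HT.round(1).tolist(),HS.round(1).tolist())
H=(HT+HS)/2;d=H[0]-H[2];ya=np.arctan2(d[1],d[0]);print('row',np.degrees(ya),np.linalg.norm(d),H.mean(0))
np.save('rack.npy',[*H.mean(0),ya])
P=[519,-21.2]
robot.movel([*robot.read_tcp_pos()[:2].tolist() if hasattr(robot.read_tcp_pos(),'tolist') else robot.read_tcp_pos()[:2],200],velocity=200)
robot.set_joints(joints([*P,200],-.23,0).tolist())
robot.set_gripper(42,20);robot.movel([*P,115],velocity=150);robot.movel([*P,94],velocity=60);st('at tube')
robot.set_gripper(8,25);robot.wait(.1);st('grip')
robot.movel([*P,130],velocity=60);st();robot.movel([*P,200],velocity=130);st('up')
c=H.mean(0)
robot.set_joints(joints([*c,160],ya,robot.read_q()[5]).tolist());robot.movel([*c,122],velocity=100);robot.wait(.15);st('over')
a=snap('scene');b=snap('top')
cv2.imwrite('pics/c8.png',np.hstack([cv2.resize(a[210:340,166:306],(430,400),interpolation=2),cv2.resize(b[140:240,380:480],(400,400),interpolation=2)])[:,:800,::-1])
for cam in('scene','top'): print(cam,[(np.round(r['uv'],1),round(r['conf'],2)) for r in robot.place_of('tube',cam)],[(np.round(r['uv'],1),round(r['conf'],2)) for r in robot.place_of('rack_hole1',cam)])
```

```text
File "<stdin>", line 8
    robot.movel([*robot.read_tcp_pos()[:2].tolist() if hasattr(robot.read_tcp_pos(),'tolist') else robot.read_tcp_pos()[:2],200],velocity=200)
                                                    ^^
SyntaxError: invalid syntax
```

Run:
```python
from h import *
tp=[(388+x/3,153+y/3) for x,y in((150,135),(198,155),(245,174))]
sp=[(166+x/3,263+y/3) for x,y in((261,116),(201,150),(142,181))]
HT=np.array([atz('top',u,60)[:2] for u in tp]);HS=np.array([atz('scene',u,60)[:2] for u in sp]);print(HT.round(1).tolist(),HS.round(1).tolist())
H=(HT+HS)/2;d=H[0]-H[2];ya=np.arctan2(d[1],d[0]);print('row',np.degrees(ya),np.linalg.norm(d),H.mean(0))
np.save('rack.npy',[*H.mean(0),ya])
P=[519,-21.2]
robot.movel([489.5,288,200],velocity=200)
robot.set_joints(joints([*P,200],-.23,0).tolist())
robot.set_gripper(42,20);robot.movel([*P,115],velocity=150);robot.movel([*P,94],velocity=60);st('at tube')
robot.set_gripper(8,25);robot.wait(.1);st('grip')
robot.movel([*P,130],velocity=60);st();robot.movel([*P,200],velocity=130);st('up')
c=H.mean(0)
robot.set_joints(joints([*c,160],ya,robot.read_q()[5]).tolist());robot.movel([*c,122],velocity=100);robot.wait(.15);st('over')
a=snap('scene');b=snap('top')
cv2.imwrite('pics/c8.png',np.hstack([cv2.resize(a[210:340,166:306],(430,400),interpolation=2),cv2.resize(b[140:240,380:480],(400,400),interpolation=2)])[:,:800,::-1])
for cam in('scene','top'): print(cam,[(np.round(r['uv'],1),round(r['conf'],2)) for r in robot.place_of('tube',cam)],[(np.round(r['uv'],1),round(r['conf'],2)) for r in robot.place_of('rack_hole1',cam)])
```

```text
[[463.7, -281.6], [448.6, -319.5], [434.4, -356.4]] [[467.2, -279.6], [452.9, -318.7], [438.4, -353.9]]
row 68.73787121821404 79.97799510310344 [ 450.87306974 -318.26794877]
at tube t 41.36 p [518.9 -21.2  93.8] F [ 0.   0.  -0.2] M [ 0.04 -0.05  0.01] q6 0.1 gap 42.1
grip t 41.79 p [519.2 -21.2  94.3] F [0.2 0.  3.6] M [-0.04  0.08 -0.03] q6 0.1 gap 16.8
 t 42.54 p [518.9 -21.2 129.9] F [0.2 0.4 0. ] M [ 0.   -0.02  0.02] q6 0.1 gap 16.7
up t 43.23 p [518.6 -21.1 199.2] F [ 0.4 -0.1 -0.1] M [ 0.02 -0.02  0.04] q6 0.1 gap 17.2
over t 45.66 p [ 451.2 -318.5  122.7] F [-0.1 -0.7  0.5] M [-0.03 -0.07  0.07] q6 -1.9 gap 17.1
scene [(array([234.3, 314.2]), 0.87)] [(array([216.2, 325.7]), 0.83), (array([231.8, 313.7]), 0.75), (array([251.4, 301.1]), 0.75)]
top [] [(array([439.3, 199.1]), 0.75)]
```

View pics/c8.png

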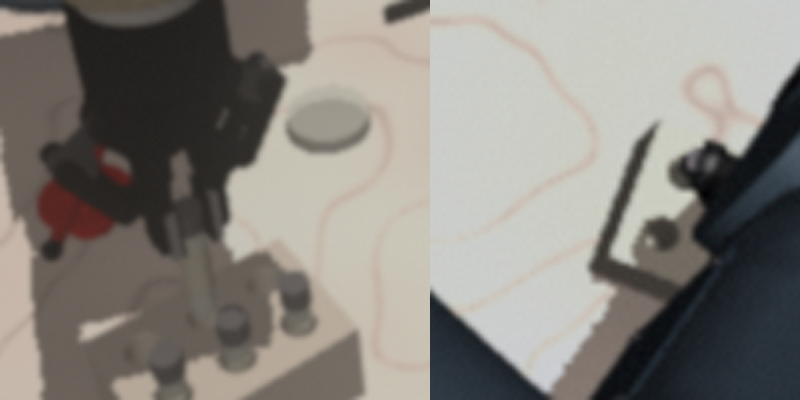

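The tube is held over the middle empty hole: its foot is at about scene (232,312) and the mouth at (233,313). I'll do a guarded descent, with small search offsets if it touches the rim.

Run:
```python
from h import *
cx,cy,ya=np.load('rack.npy');f0=robot.read_wrist_force()[2]
rx=np.array([np.sin(ya),-np.cos(ya)]);ry=np.array([np.cos(ya),np.sin(ya)])
for o in [(0,0),(1.8,0),(-1.8,0),(0,1.8),(0,-1.8),(2,2),(-2,-2),(-2,2),(2,-2)]:
    p=np.array([cx,cy])+o[0]*rx+o[1]*ry
    robot.movel([*p,121.5],velocity=60);ok=True
    for z in(118,115,112,108):
        robot.movel([*p,z],velocity=40);F=np.array(robot.read_wrist_force())
        if F[2]-f0>4: ok=False;break
    st(str(o)+str(ok))
    if ok: break
if ok:
    for z in(100,90,80,75,72,70,69,68,67,66):
        robot.movel([*p,z],velocity=50 if z>75 else 25);F=robot.read_wrist_force()
        if F[2]-f0>5: break
    st('bottom')
```

```text
(0, 0)True t 47.21 p [ 450.8 -318.2  107.7] F [ 0.7 -0.  -0.1] M [ 0.   -0.02  0.03] q6 -1.9 gap 16.9
bottom t 49.58 p [ 451.6 -318.9   69.1] F [ 0.1  1.2 10.8] M [ 0.09  0.12 -0.02] q6 -1.9 gap 16.9
```

Run:
```python
from h import *
cx,cy,ya=np.load('rack.npy')
robot.set_gripper(40,20);robot.wait(.1);st('open')
robot.movel([cx,cy,190],velocity=150)
q=list(robot.read_q());q[0]+=.5;robot.set_joints(q);st('away')
a=snap('scene');b=snap('top')
cv2.imwrite('pics/c9.png',np.hstack([cv2.resize(a[150:350,170:440],(405,300),interpolation=2),cv2.resize(b[150:250,400:530],(390,300),interpolation=2)])[...,::-1])
for cam in('scene','top'): print(cam,[(np.round(r['uv'],1),round(r['conf'],2)) for r in robot.place_of('tube_mid',cam)+robot.place_of('nut_mid',cam)],proj(cam,[cx,cy,52.5]))
```

```text
open t 50.03 p [ 450.8 -318.2   67.8] F [ 0.9 -0.4 -0.4] M [0.03 0.08 0.03] q6 -1.9 gap 40.5
away t 52.06 p [547.6 -64.  188.9] F [ 0.6 -0.2  0.8] M [ 0.02  0.04 -0.02] q6 -1.9 gap 40.2
scene [(array([229.6, 317. ]), 0.74), (array([244.8, 330.5]), 0.57), (array([390.1, 176.3]), 0.98), (array([197.9, 268.7]), 0.57), (array([356.1, 213.9]), 0.32)] [232.87313558 315.12478093]
top [(array([452.9, 203.6]), 0.52), (array([201. , 182.7]), 0.97), (array([200.4, 189.3]), 0.72), (array([428.7, 273.3]), 0.67)] [452.56192283 204.20495397]
```

View pics/c9.png

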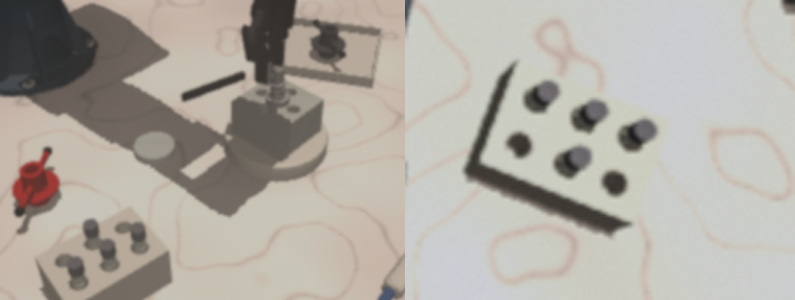

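Run:
```python
from h import *
robot.hand_in();print(robot.read_time_s())
```

```text
the job is handed in; nothing more can be done
the job is handed in; nothing more can be done
```

The job is done and handed in at about 52 s of the 72 s allowed; no verdict is reported.

- **Nut:** I unscrewed it about 1.94 turns counter-clockwise in three gripped strokes, following its climb. A gentle pull at 20 N grip then showed only about 2 N as it came up, so it was free. I lifted it off, lowered it into the tray until contact (about 6 N) and released it.
- **Tube:** I took it from the mixer's -y hole by its cap and stood it in the middle hole of the rack's empty row. It went in without touching the rim and bottomed at TCP height 69 mm, against 68 mm expected for fully home.

**Last checks:** The final pictures showed the nut upright in the tray, the sample tube in the middle hole and the three bystander tubes in place. The red look-alike was untouched and the gripper was clear of everything.

**Disagreements:** My estimates of the tray's centre differed by up to about 20 mm between views, and I set the nut at the average of the two corner estimates. It may be 10–20 mm off the exact middle. The networks also gave a few false detections, which I ruled out in the pictures.

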